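# Try out the folding lid stay on the parts chest

### The job

A folding stay has just been fitted to one of the two steel parts chests on the counter: try it out. Raise that chest's lid by its pull until the stay locks straight, and let go so that the stay alone holds the lid up; then press the bar at the stay's knee well down so that the stay folds, and see the lid gently down until it is fully shut. Leave the other chest, which has no stay, alone.

Things in the scene. Friction and masses are not known exactly. Their poses are not given: they have to be found in the camera images.
- pull (a point): Middle of the steel pull bar (12 mm thick, 100 mm long) on the lid of the 200 mm wide chest, which has the stay on its +y side. Bar is 45 mm before the lid's front edge, 125 mm high when shut, free below. Lid's axes: y along bar and hinge, x towards the hinge, z out of the lid's top. Hinge line: 245 mm along +x, 5 mm down in z from here. Lid 10 mm thick, about 0.5 kg, lifts with 3 to 5 N.
- lid (a joint): Lid angle, rad: 0 shut, grows as the front rises. With the stay locked it rests at 1.08 (62 deg), also the most it can be raised. Without the locked stay it sinks by its own weight, slowly on a damped hinge: it shuts by itself in 2 to 6 s once the stay is well folded.
- knee (a joint): Knee of the stay, rad: 0 folded (lid shut), 2.09 straight, 2.19 locked, just past straight on its stop. A light spring snaps it into lock once the lid is within 0.03 rad of its top, and snaps it back if it is pressed down too little: pressed to below 1.3 it stays broken and the lid sinks.
- thumb_bar (a point): On the axis of the press bar at the stay's knee (18 mm thick, 58 mm long, sticks out to the chest's +y), 50 mm out from chest and lid side: press here. About 33 mm above the counter with the lid shut, 151 mm when locked. To break the stay press with about 3 N: the bar goes 40 mm down and 16 mm towards the hinge, about a pivot 85 mm away. Its y runs along the bar; x, z turn with the link.
- plain_pull (a point): Middle of the like pull bar on the lid of the other chest (140 mm wide, 200 mm deep, 120 mm high, no stay), which must stay shut. Same axes as the first pull.

How it is judged (in metres and radians):
On the way, in this order (a step that is already met when the one before it is completed fails the run):
1. the lid is up, held by its locked stay alone, with the gripper off the pull (value of joint knee above 2.05 rad and value of joint lid above 1 rad and distance between the grasp point and pull above 0.04 m), for 0.4 s.
2. the stay is broken at its knee (value of joint knee below 1.6 rad), for 0.1 s.
At the end, for the whole second after the job is handed in: The lid with the stay is shut again (within 0.05 rad, 12 mm at its pull) with its stay folded (knee below 0.25 rad), and the other chest's pull is within 20 mm of where it was (value of joint lid below 0.05 rad and value of joint knee below 0.25 rad and distance of plain_pull from where it was at the start of the episode below 0.02 m); the robot touches nothing.
It fails at once if the lid is slammed (falls faster than 1.6 rad/s) (velocity of joint lid below -1.6 rad/s).
It fails at once if the other chest's lid is lifted by more than 30 mm at its pull (distance of plain_pull from where it was at the start of the episode above 0.03 m).
It also fails if it takes over 48 s, if anything falls off the work surface, if the arm or the gripper's body presses on something with over 40 N, if the wrist force passes 120 N, or if a joint passes its speed limit or range.

### The arm

A 7-joint arm with a two-finger parallel gripper is mounted at the origin on the work surface. World frame = base frame: x ahead of the robot, y to its left, z up, the work surface at z = 0. Lengths are in mm, angles in rad, forces in N, time in s.
With the tool pointing down it reaches from about 400 to 875 mm from the base axis. Payload 4.4 kg.
Tool frame: the origin (TCP) lies on the centre line of the jaws, within the pads' length; the fingertips stand 25 mm ahead of it and the grasp point (between the pads) lies 6 mm ahead of it; z points along the fingers, x is the direction in which the jaws open and shut, and the axes are right-handed (so a half turn about z gives the same grasp; the last joint's range is limited). The gripper opens to 85 mm and grips with 20 to 120 N. Pads are 22 mm wide; open, the fingers measure 114 mm over their backs; the gripper's body (76 mm by 85 mm) begins 54 mm behind the grasp point. The pads swing forward as they close: fully open they stand 13 mm farther back than shut.
Start: joints at [-1.283, 0.628, 0.038, 1.517, -0.027, 0.996, -0.02], TCP at [225.179, 609.764, 232.013] pointing down, gripper open.
Joint ranges: [-3.06, 3.06], [-0.37, 2.12], [-1.25, 1.32], [0.18, 2.47], [-1.1, 4.24], [0.23, 1.98], [-2.94, 2.94]. Speed limits (rad/s): [2.57, 2.57, 3.14, 3.14, 3.14, 3.14, 3.14].

### API

Orientations are given as [roll, pitch, yaw] about the fixed x, y, z axes, in that order (R = Rz(yaw) Ry(pitch) Rx(roll)).
In Python, from cell import ctrl, cams gives the robot as it stands. The module is installed in compiled form; this text tells all that it offers.
- The arm moves only by the tool step_arm, never from a script. Its arguments are lists of equal length, an entry for each row: "linear": the shift along the tool's x, y, z in mm, a list of three; "yaw": the turn about the tool's z in rad; "gripper": the opening, from -1 (shut) to 1 (fully open). A call has 1 to 8 rows; each row is the pose to reach, as a shift and turn from the pose commanded when the call began, along the tool's axes at that moment; what a row does not reach only later rows make up. A row lasts 1/12 s, in which the tool goes at most 41.7 mm and 7.16 degrees, less where a joint would pass 70% of its speed; a pose out of reach is approached as far as the arm can. A call with a gripper value outside its range is refused whole. The fingers move at their own pace and stop on an object; the grip force is fixed at half the most. Time passes only in rows, so rows that repeat a pose let the fingers close. It gives the time, the measured TCP pose, the force and the opening at its end, in the units of the state.
- ctrl.read_state(): the state, without advancing time (a new reading comes with each control period).
- cams.get_image(name): name is "scene" or "side" or "wrist"; returns a dict with "frame" (480x640x3 uint8, red, green, blue), "depth" (480x640 float32, mm along the optical axis (not along the pixel's ray), 0 where there is no reading), "intrinsics" (3x3 intrinsics, pixels), "k1" (the pictures are not rectified: a ray, as slopes to the right and down, at radius r is drawn at 1 + k1 r^2 times it, then the intrinsics apply), "cam_to_world" (4x4, takes a point from camera to world coordinates). Camera axes: x right, y down, z forward; pixel columns grow to the right and rows downward; lengths in mm; the calibration is good to about 2 mm. A picture is of the moment at which its call begins.
- ctrl.finish_job(): hands the job in, once; it reports no verdict.
Trained networks look in the newest picture that a camera, given by its name, has taken for a name from the list of things; names that differ only in an ending like _2 or _b are one class to them, and where a whole thing is asked for, a point or a joint stands for the part that bears it (a point fixed in the world has none). Each returns a list of dicts, best first, with "conf" (0 to 1); they miss things now and then, are a little off and sometimes report something else, mostly with a low value. They report only what shows in the picture. A call takes as long as a camera call.
- cams.regions_of(camera, name): "pixels" (480x640 bool, what is visible of it) and "pixel" ([column, row] in pixels, amid what is visible of it).
The state is a dict: "clock": time; "qpos": joint angles; "qd": joint speeds; "tau": joint torques, N m; "eef_pos": TCP position; "tool_rot": TCP orientation; "force": force on the tool from outside, world axes, zero at the start; "torque": the same for the moment, N m; "width": finger opening in mm.
Only numpy, scipy, OpenCV 4.12 (cv2) and the standard library are available. Lean on these libraries where they do the work, as an engineer would, in place of code of your own. Each camera call takes 0.05 s, during which the arm holds its last target.

## Working session

There is one attempt and no reset: what is moved stays moved. The work goes in short steps, Python scripts to look and compute and a tool call to move; the robot and the scene stay as the last step left them, time stands still between calls to the robot, and variables do not carry over. Pictures are saved under pics/ and viewed, and the job is handed in when it is done.

Besides the shell and the picture viewer there is one more tool, called after ">>>" as a command line: name --pt "numbers of a row" for each row, then --argument value for the rest. step_arm: Moves the arm, as the interface text tells. Its arguments: {"type":"object","properties":{"linear":{"type":"array"},"yaw":{"type":"array"},"gripper":{"type":"array"}},"required":["linear","yaw","gripper"]}

```bash
mkdir -p pics; cat > h.py <<'E'
import numpy as np, cv2
from cell import ctrl, cams
def px2w(im,uv,d=None):
    K=np.array(im["intrinsics"]);k1=im["k1"]
    u,v=uv
    if d is None:
        p=im["depth"][int(round(v))-1:int(round(v))+2,int(round(u))-1:int(round(u))+2]; p=p[p>0]; d=np.median(p)
    s=cv2.undistortPoints(np.array([[[u,v]]],float),K,np.array([k1,0,0,0.]))[0,0]
    return (np.array(im["cam_to_world"])@np.array([s[0]*d,s[1]*d,d,1]))[:3]
def cloud(im,mask):
    v,u=np.nonzero(mask&(im["depth"]>0)); d=im["depth"][v,u]
    s=cv2.undistortPoints(np.stack([u,v],1).astype(float)[:,None],np.array(im["intrinsics"]),np.array([im["k1"],0,0,0.]))[:,0]
    P=np.c_[s*d[:,None],d,np.ones(len(d))]@np.array(im["cam_to_world"]).T
    return P[:,:3]
def save(im,n): cv2.imwrite(f"pics/{n}.png",im["frame"][:,:,::-1])
E
python3 - <<'E'
from h import *
s=ctrl.read_state();print({k:np.round(v,3) for k,v in s.items()})
for c in ["scene","side","wrist"]:
    im=cams.get_image(c);save(im,c+"0");print(c,np.round(im["cam_to_world"],2).tolist())
    for n in ["pull","thumb_bar","plain_pull","lid"]:
        for r in cams.regions_of(c,n)[:3]:
            P=cloud(im,r["pixels"])
            print(n,round(r["conf"],2),r["pixel"],r["pixels"].sum(), len(P) and np.round([np.median(P,0),P.min(0),P.max(0)],0).tolist())
E
```

```text
{'clock': np.float64(0.0), 'qpos': array([-1.283,  0.629,  0.038,  1.518, -0.027,  0.996, -0.02 ]), 'qd': array([ 0.001, -0.   , -0.001,  0.   ,  0.001, -0.   , -0.001]), 'tau': array([ 1.0000e-03, -5.6340e+01,  1.2270e+00, -1.9345e+01,  1.1000e-02,
        1.0000e-02, -0.0000e+00]), 'eef_pos': array([224.931, 609.179, 231.093]), 'tool_rot': array([3.142e+00, 2.000e-03, 1.217e+00]), 'force': array([ 0.139, -0.625,  0.144]), 'torque': array([ 0.028, -0.002,  0.043]), 'width': np.float64(85.376)}
scene [[0.55, 0.67, -0.5, 1048.14], [0.84, -0.43, 0.34, -275.84], [0.01, -0.6, -0.8, 862.43], [0.0, 0.0, 0.0, 1.0]]
pull 0.57 [265.0, 284.7] 78 [[609.0, -61.0, 101.0], [585.0, -64.0, 54.0], [621.0, -56.0, 134.0]]
thumb_bar 0.83 [272.8, 283.5] 427 [[586.0, -30.0, 41.0], [533.0, -67.0, -1.0], [621.0, 4.0, 134.0]]
plain_pull 0.85 [387.5, 216.4] 9467 [[622.0, 163.0, 131.0], [365.0, 88.0, -3.0], [728.0, 328.0, 136.0]]
lid 0.62 [191.1, 307.6] 17130 [[604.0, -176.0, 131.0], [390.0, -287.0, -3.0], [708.0, -22.0, 136.0]]
side [[0.95, -0.22, 0.23, 391.69], [-0.31, -0.63, 0.71, -529.22], [-0.01, -0.74, -0.67, 636.85], [0.0, 0.0, 0.0, 1.0]]
pull 0.59 [371.8, 323.2] 16525 [[584.0, -188.0, 131.0], [441.0, -286.0, -3.0], [784.0, 59.0, 135.0]]
thumb_bar 0.62 [358.0, 264.2] 6 [[606.0, -59.0, 121.0], [604.0, -60.0, 118.0], [607.0, -58.0, 125.0]]
plain_pull 0.69 [316.2, 182.5] 4616 [[606.0, 156.0, 132.0], [469.0, 89.0, 0.0], [808.0, 437.0, 136.0]]
lid 0.86 [374.5, 318.4] 16390 [[585.0, -189.0, 131.0], [441.0, -286.0, -2.0], [779.0, 58.0, 135.0]]
wrist [[0.35, 0.89, 0.29, 149.56], [0.94, -0.33, -0.11, 637.12], [0.0, 0.31, -0.95, 373.62], [0.0, 0.0, 0.0, 1.0]]
```

View pics/scene0.png

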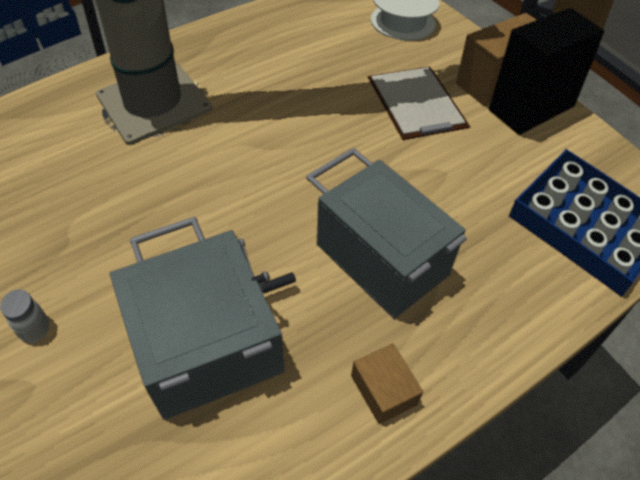

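View pics/side0.png

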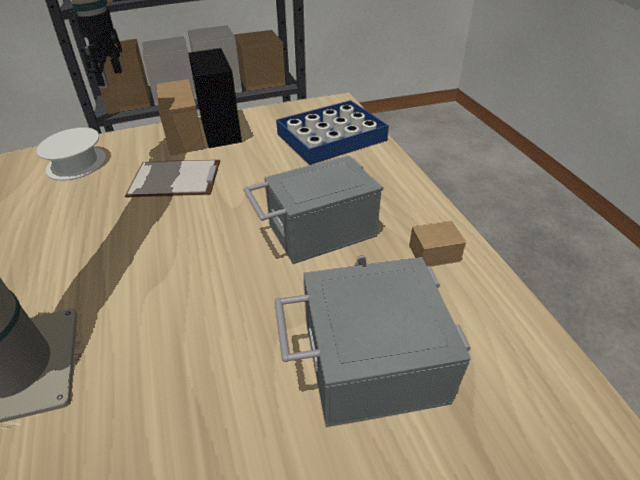

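The scene view shows the stay chest (lid centred near (195,310)) with its pull loop at (132,240)–(197,220) and the press bar at (280,283). The plain chest is at (390,230). Now I'll measure the poses precisely.

```bash
python3 - <<'E'
from h import *
for c in ["scene","side"]:
    im=cams.get_image(c)
    r=cams.regions_of(c,"lid")[0]
    P=cloud(im,np.ones((480,640),bool))
    m=(P[:,2]>126)&(P[:,2]<140)&(P[:,0]>380)&(P[:,0]<760)
    for lo,hi in[(-320,-20),(40,330)]:
        Q=P[m&(P[:,1]>lo)&(P[:,1]<hi)]
        Q=Q
        # lid: remove bar? z stats
        rect=cv2.minAreaRect(Q[:,:2].astype(np.float32)); print(c,len(Q),rect,np.median(Q[:,2]),np.round(cv2.boxPoints(rect)).tolist())
        B=P[(P[:,2]>100)&(P[:,2]<126)&(P[:,0]>350)&(P[:,0]<600)&(P[:,1]>lo)&(P[:,1]<hi)]
    if c=="scene": pts=[(132,240),(150,234),(165,230),(180,226),(197,220)]
    else: pts=[(279,300),(281,315),(282,330),(283,345),(285,357)]
    for p in pts: print(p,np.round(px2w(im,p),1))
    cv2.imwrite(f"pics/{c}z.png",cv2.resize(im["frame"][200:320,80:320] if c=="scene" else im["frame"][230:430,240:480],None,fx=3,fy=3,interpolation=cv2.INTER_CUBIC)[:,:,::-1])
E
```

```text
scene 17354 ((576.53955078125, -161.34515380859375), (219.70408630371094, 261.43988037109375), 81.3835678100586) 130.84415788375094 [[431.0, -250.0], [689.0, -290.0], [722.0, -72.0], [464.0, -33.0]]
scene 9206 ((600.0261840820312, 166.04898071289062), (261.1194152832031, 142.7980499267578), 6.4540696144104) 130.87819514406561 [[462.0, 222.0], [478.0, 80.0], [738.0, 110.0], [722.0, 252.0]]
(132, 240) [ 447.  -202.9  130.9]
(150, 234) [ 451.4 -173.8  130.5]
(165, 230) [ 455.9 -150.1  128.9]
(180, 226) [ 461.4 -126.4  128.6]
(197, 220) [363.8 -67.2   1. ]
side 16132 ((577.1700439453125, -159.52377319335938), (220.76956176757812, 258.20123291015625), 81.25519561767578) 131.38054071269062 [[433.0, -249.0], [688.0, -288.0], [722.0, -70.0], [466.0, -31.0]]
side 4479 ((599.97314453125, 168.1746826171875), (257.2600402832031, 142.91604614257812), 6.252557277679443) 131.82137397015373 [[464.0, 225.0], [480.0, 83.0], [736.0, 111.0], [720.0, 253.0]]
(279, 300) [ 462.5 -103.5  131.6]
(281, 315) [ 458.2 -131.3  130.8]
(282, 330) [ 452.6 -158.2  131.5]
(283, 345) [ 447.4 -183.1  131.5]
(285, 357) [ 445.  -202.2  131.1]
```

View pics/scenez.png

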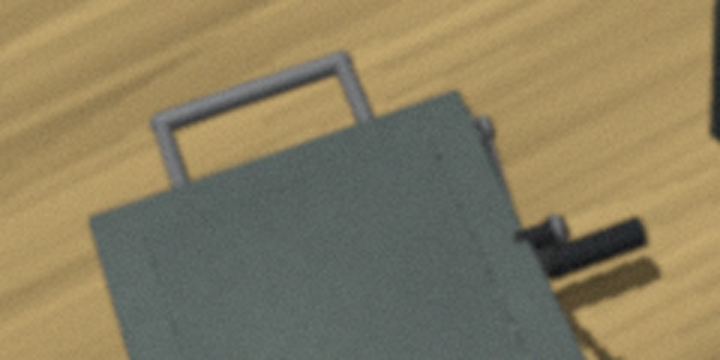

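View pics/sidez.png

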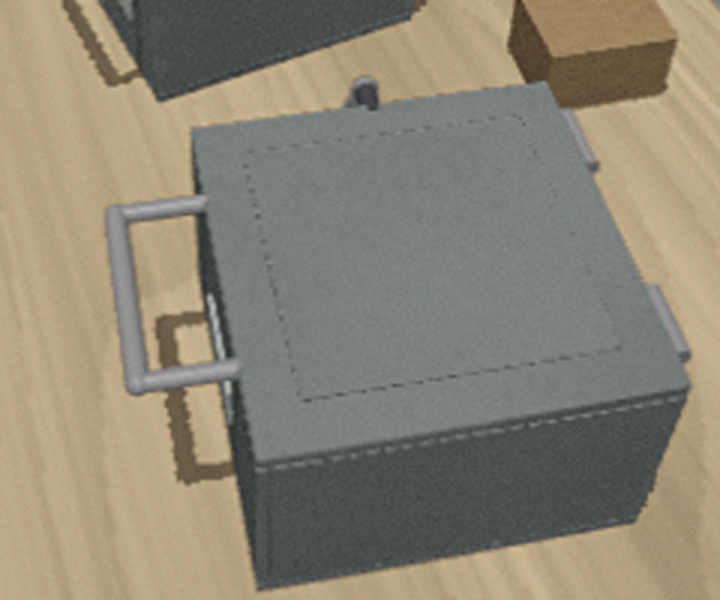

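```bash
cat >> h.py <<'E'
def toolshift(target,yaw=None):
    s=ctrl.read_state(); p=np.array(s["eef_pos"]); r=s["tool_rot"]
    from scipy.spatial.transform import Rotation as R
    M=R.from_euler("xyz",r).as_matrix()
    d=M.T@(np.array(target)-p)
    dy=None if yaw is None else -(((yaw-r[2])+np.pi/2)%np.pi-np.pi/2)
    return np.round(d,1), dy, np.round(p,1), np.round(r,3)
E
python3 - <<'E'
from h import *
out=[]
for c in ["scene","side"]:
    im=cams.get_image(c)
    P=cloud(im,np.ones((480,640),bool))
    L=P[(P[:,2]>115)&(P[:,2]<140)&(P[:,1]<-20)&(P[:,1]>-320)&(P[:,0]>380)&(P[:,0]<760)]
    for yaw in [-.15,-.165,-.18]:
        ex=np.array([np.cos(yaw),np.sin(yaw)]);ey=np.array([-ex[1],ex[0]])
        a=L[:,:2]@ex;b=L[:,:2]@ey
        F=L[a<np.percentile(a,.0)+14]; 
        af=F[:,:2]@ex;bf=F[:,:2]@ey
        # lid body
        bl=[np.percentile(b[(a>550+k)&(a<570+k)],[.5,99.5]).round(1).tolist() for k in(0,50,100)]
        print(c,yaw,"bar a",np.median(af),"slope",np.polyfit(bf,af,1)[0],"b",bf.min(),bf.max(),bl)
    v=L[L[:,0]<0]
E
```

```text
scene -0.15 bar a 473.01328240617 slope 0.0006503363687928601 b -137.8207694917401 -27.87556593066018 [[-181.9, 14.8], [-181.7, 34.6], [-181.9, 15.2]]
scene -0.165 bar a 474.32749679339264 slope -0.011703806245761244 b -130.71984870220035 -20.8059734985836 [[-173.5, 23.2], [-172.7, 44.2], [-172.4, 25.0]]
scene -0.18 bar a 475.2361138416816 slope -0.02419495728727737 b -123.58951649817286 -13.731699810244391 [[-165.0, 31.6], [-163.5, 53.5], [-162.3, 34.8]]
side -0.15 bar a 471.6328292312657 slope 0.001130180545795834 b -136.77191240743088 -27.881029968077467 [[-181.0, 17.0], [-181.0, 34.7], [-181.5, 16.0]]
side -0.165 bar a 472.87811391028305 slope -0.009004176370772443 b -129.59144761917688 -20.80243482704061 [[-172.6, 25.5], [-171.9, 43.8], [-171.6, 26.0]]
side -0.18 bar a 473.91298724391606 slope -0.01907289780838608 b -122.2773280387227 -13.719159225927282 [[-164.3, 34.0], [-162.8, 53.3], [-161.8, 36.0]]
```

>>> step_arm --pt "-146 294 0" --pt "-146 294 0" --pt "-146 294 0" --pt "-146 294 0" --pt "-146 294 0" --pt "-146 294 0" --pt "-146 294 0" --pt "-146 294 0" --yaw '[0.1,0.2,0.3,0.4,0.5,0.6,0.7,0.7]' --gripper '[-0.1,-0.1,-0.1,-0.1,-0.1,-0.1,-0.1,-0.1]'

```text
clock: 1.72
eef_pos: [452.3, 368.5, 232.3]
tool_rot: [3.141, -0.001, 0.511]
force: [1.2, -0.2, -0.3]
width: 38.8
```

```bash
python3 -c "
from h import *
print(toolshift([510,100,232],-0.15)); print(ctrl.read_state()['qpos'],ctrl.read_state()['width'])"
```

```text
(array([-81. , 262.4,   0.5]), np.float64(0.6613893447445797), array([452.3, 368.5, 232.3]), array([ 3.141e+00, -1.000e-03,  5.110e-01]))
[-0.88468192  0.54047504  0.23613942  1.71427929 -0.15241074  0.90429926
 -0.07520484] 38.762425827080996
```

>>> step_arm --pt "-81 262 0" --pt "-81 262 0" --pt "-81 262 0" --pt "-81 262 0" --pt "-81 262 0" --pt "-81 262 0" --pt "-81 262 0" --pt "-81 262 0" --yaw '[0.1,0.2,0.3,0.4,0.5,0.6,0.66,0.66]' --gripper '[-0.1,-0.1,-0.1,-0.1,-0.1,-0.1,-0.1,-0.1]'

```text
clock: 2.38
eef_pos: [510.8, 95.8, 232.7]
tool_rot: [3.138, -0.003, -0.155]
force: [-0.0, -0.1, 0.3]
width: 38.7
```

```bash
python3 -c "
from h import *
print(toolshift([454.8,-152.4,180],-0.15)); print(ctrl.read_state()['qpos'],ctrl.read_state()['width'])"
```

```text
(array([-17.1, 253.7,  53.5]), np.float64(-0.005193771656123003), array([510.8,  95.8, 232.7]), array([ 3.138e+00, -3.000e-03, -1.550e-01]))
[-0.5424947   0.47190024  0.43699797  1.88685468 -0.25679497  0.83659059
 -0.12957247] 38.74645124121268
```

>>> step_arm --pt "-17 254 30" --pt "-17 254 30" --pt "-17 254 30" --pt "-17 254 30" --pt "-17 254 30" --pt "-17 254 52" --pt "-17 254 52" --pt "-17 254 52" --yaw '[0,0,0,0,0,0,0,0]' --gripper '[-0.1,-0.1,-0.1,-0.1,-0.1,-0.1,-0.1,-0.1]'

```text
clock: 3.05
eef_pos: [454.6, -149.2, 179.0]
tool_rot: [3.14, 0.002, -0.149]
force: [-0.4, -0.4, 0.2]
width: 38.3
```

```bash
python3 -c "
from h import *
print(toolshift([454.8,-152.4,131],-0.15))
for c in ['side','wrist']:
  save(cams.get_image(c),c+'1')"
```

```text
(array([ 0.8,  3. , 48. ]), np.float64(0.0008077410603732904), array([ 454.6, -149.2,  179. ]), array([ 3.14e+00,  2.00e-03, -1.49e-01]))
```

View pics/side1.png

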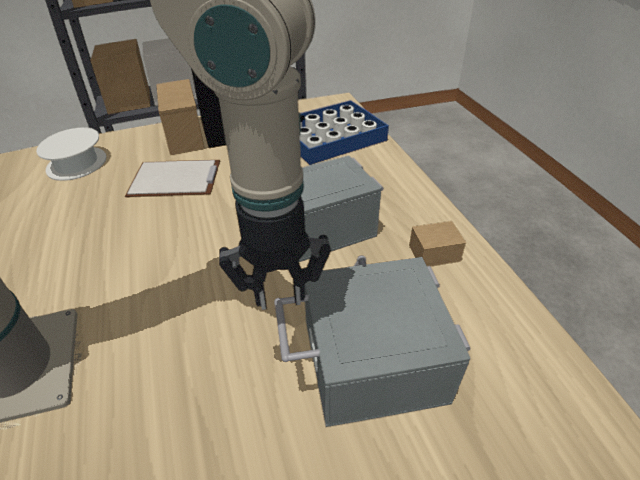

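View pics/wrist1.png

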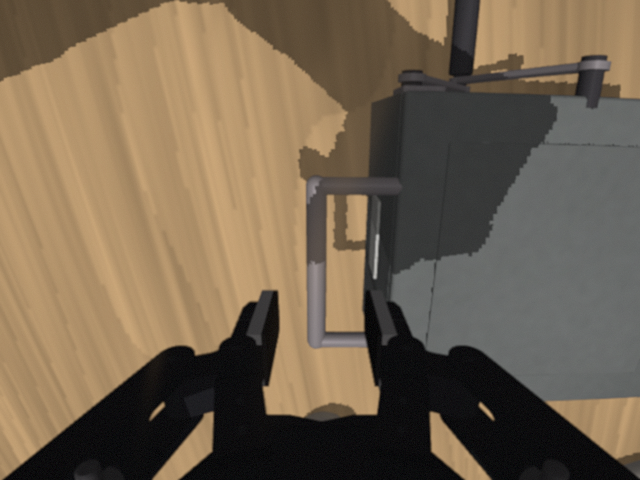

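The wrist view shows the bar (column 317) between the fingertips (270 and 372), and the stay at the top right with its press bar at (463,40). I'll go down and close.

>>> step_arm --pt "1 3 20" --pt "1 3 35" --pt "1 3 48" --pt "1 3 48" --pt "1 3 48" --yaw '[0,0,0,0,0]' --gripper '[-0.1,-0.1,-0.1,-0.1,-0.1]'

```text
clock: 3.57
eef_pos: [457.6, -147.1, 132.2]
tool_rot: [-3.141, 0.0, -0.14]
force: [-0.6, -0.4, 0.6]
width: 38.6
```

>>> step_arm --pt "0 0 0" --pt "0 0 0" --pt "0 0 0" --pt "0 0 0" --pt "0 0 0" --pt "0 0 0" --yaw '[0,0,0,0,0,0]' --gripper '[-1,-1,-1,-1,-1,-1]'

```text
clock: 4.07
eef_pos: [457.1, -149.0, 132.2]
tool_rot: [-3.142, -0.0, -0.143]
force: [-0.4, -0.0, -0.4]
width: -0.3
```

Width −0.3: the grasp missed. I'll look.

```bash
python3 -c "
from h import *
s=ctrl.read_state();print(s['eef_pos'],s['force'])
for c in ['side','wrist','scene']:
  im=cams.get_image(c)
  save(im,c+'2')
  if c=='side': cv2.imwrite('pics/side2z.png',cv2.resize(im['frame'][220:400,200:400],None,fx=3.3,fy=3.3)[:,:,::-1])
"
```

```text
[ 457.12302625 -148.99427071  132.2378017 ] [-0.41095259 -0.02767435 -0.3520271 ]
```

View pics/side2z.png

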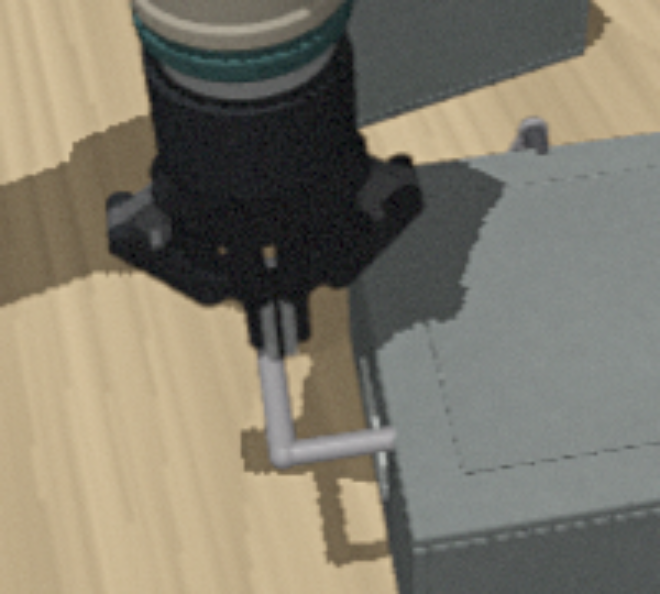

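View pics/wrist2.png

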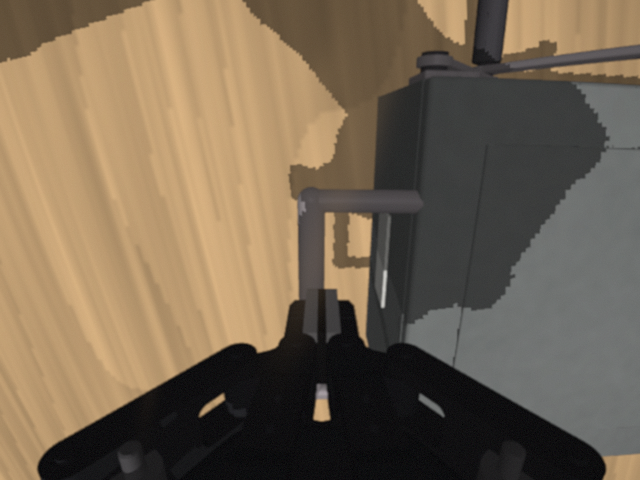

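View pics/scene2.png

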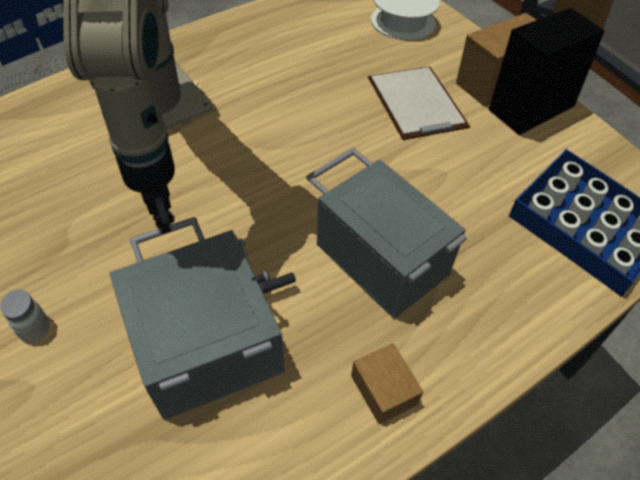

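```bash
python3 -c "
from h import *
im=cams.get_image('side')
for z in [(275,345),(285,345),(290,342),(280,335),(275,365),(280,370),(288,325),(270,300)]:
  p=(200+z[0]/3.3,220+z[1]/3.3); print(z,np.round(px2w(im,p),1))
im=cams.get_image('wrist')
for p in [(312,220),(312,260),(312,280),(312,296),(330,296),(320,310)]: print(p,np.round(px2w(im,p),1))
P=cloud(im,np.ones((480,640),bool))
im=cams.get_image('scene')
cv2.imwrite('pics/scene2z.png',cv2.resize(im['frame'][170:270,100:230],None,fx=6,fy=6)[:,:,::-1])
"
```

```text
(275, 345) [ 455.3 -158.9  143.9]
(285, 345) [ 459.4 -159.9  143.3]
(290, 342) [ 461.6 -160.   144.6]
(280, 335) [ 457.8 -159.4  150.3]
(275, 365) [ 454.1 -159.9  131.6]
(280, 370) [ 455.6 -162.2  130.3]
(288, 325) [ 461.4 -160.5  157. ]
(270, 300) [ 455.9 -156.   170.4]
(312, 220) [ 459.  -108.7  131. ]
(312, 260) [ 456.2 -126.8  130.2]
(312, 280) [ 454.8 -136.1  130.6]
(312, 296) [ 454.8 -138.   142. ]
(330, 296) [ 462.1 -139.5  141.2]
(320, 310) [ 458.1 -138.9  152.7]
```

View pics/scene2z.png

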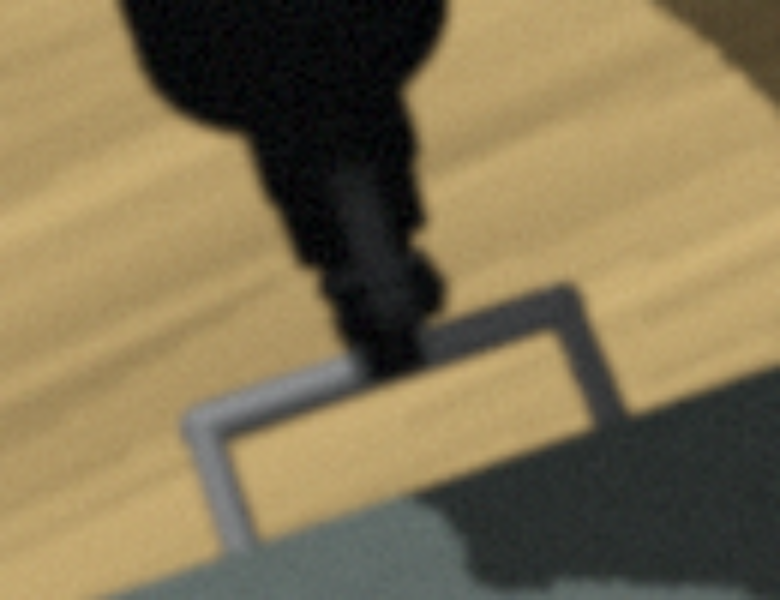

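```bash
python3 -c "
from h import *
for c in ['side','scene','wrist']:
  im=cams.get_image(c)
  P=cloud(im,np.ones((480,640),bool))
  Q=P[(abs(P[:,0]-457.5)<16)&(abs(P[:,1]+149)<14)&(P[:,2]>90)&(P[:,2]<220)]
  print(c,np.histogram(Q[:,2],bins=range(90,221,5)))
print(ctrl.read_state()['qpos'])
"
```

```text
side (array([ 0,  0,  0,  0,  0,  0,  0, 25, 25, 23, 48, 39, 45, 48, 43, 52, 30,
       64, 60, 54, 14,  6,  7, 16, 23, 24]), array([ 90,  95, 100, 105, 110, 115, 120, 125, 130, 135, 140, 145, 150,
       155, 160, 165, 170, 175, 180, 185, 190, 195, 200, 205, 210, 215,
       220]))
scene (array([ 0,  0,  0,  0,  0,  0, 11, 21, 12, 17, 30, 23, 24, 16,  0,  0,  0,
        2,  7,  4, 13, 18, 11,  1,  0,  1]), array([ 90,  95, 100, 105, 110, 115, 120, 125, 130, 135, 140, 145, 150,
       155, 160, 165, 170, 175, 180, 185, 190, 195, 200, 205, 210, 215,
       220]))
wrist (array([   0,    0,    0,    0,    0,    0,    1,  248,  149,  236,  374,
        382,  438,  494,  429,  835,  407, 1273, 1023, 1009,  186,  206,
        231,  601, 1061, 1287]), array([ 90,  95, 100, 105, 110, 115, 120, 125, 130, 135, 140, 145, 150,
       155, 160, 165, 170, 175, 180, 185, 190, 195, 200, 205, 210, 215,
       220]))
[ 0.02736703  0.57219585  0.33460051  2.08382803 -0.35373821  0.53907098
  0.47553469]
```

Depth readings put the shut fingertips near z=137, about 6 mm above the bar, although the reported TCP is at 132. The tool reading therefore seems about 30 mm low against the cameras. I'll raise a little, open, recheck the open fingertips with the cameras, then go lower.

>>> step_arm --pt "-1 0 -30" --pt "-2 0 -30" --pt "-2 0 -30" --pt "-2 0 -30" --pt "-2 0 -30" --yaw '[0,0,0,0,0]' --gripper '[-0.1,-0.1,-0.1,-0.1,-0.1]'

```text
clock: 4.93
eef_pos: [454.6, -148.4, 161.5]
tool_rot: [-3.141, 0.001, -0.143]
force: [0.4, 0.1, 0.6]
width: 38.9
```

```bash
python3 -c "
from h import *
s=ctrl.read_state();e=s['eef_pos'];print(e,s['width'],s['tool_rot'])
for c in ['side','scene','wrist']:
  im=cams.get_image(c)
  save(im,c+'3')
  P=cloud(im,np.ones((480,640),bool))
  for lo,hi in[(-45,0),(0,45)]:
    dx=(P[:,0]-e[0])*np.cos(.147)-(P[:,1]-e[1])*np.sin(.147)
    Q=P[(dx>lo)&(dx<hi)&(abs(P[:,1]-e[1])<15)&(P[:,2]>138)&(P[:,2]<230)]
    print(c,len(Q),np.percentile(Q[:,2],[0,1,3]),np.median(Q[Q[:,2]<np.percentile(Q[:,2],5)],0))
"
```

```text
[ 454.61647241 -148.35572346  161.46948198] 38.93705639140743 [-3.1412862e+00  1.0400319e-03 -1.4289032e-01]
side 529 [165.13950965 167.11814414 170.34925301] [ 431.45880616 -155.13347526  169.9295015 ]
side 362 [163.89926581 167.02737492 169.01701826] [ 478.15266514 -160.75276925  168.88766703]
scene 9 [165.87966129 168.11287152 172.57929199] [ 429.93425807 -156.61490252  165.87966129]
scene 124 [160.89566897 162.23114619 163.91384731] [ 480.57757023 -147.97387648  163.41013848]
wrist 6294 [161.75656022 165.61750511 169.52567328] [ 434.80016769 -137.61472278  168.70888687]
wrist 7811 [160.44100473 166.13464469 170.59174255] [ 476.50406441 -145.66748154  169.60136037]
```

View pics/side3.png

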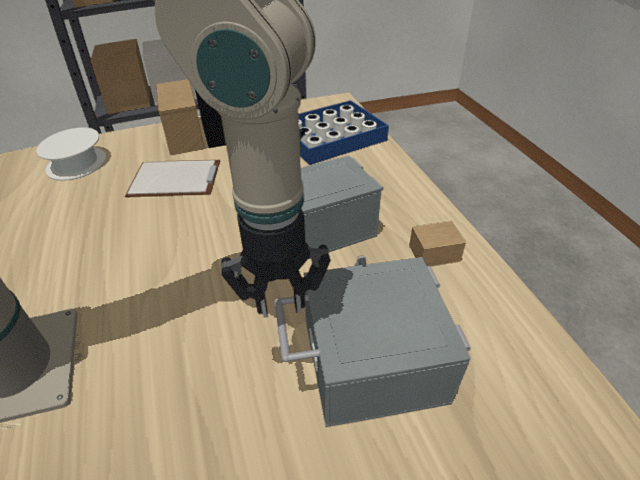

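The open fingertips read z≈165 while the TCP reads 161.5, which confirms the offset of about 30 mm. I'll descend 60 mm so the bar sits at the pads.

>>> step_arm --pt "0 2 20" --pt "0 2 40" --pt "0 2 60" --pt "0 2 60" --pt "0 2 60" --yaw '[0,0,0,0,0]' --gripper '[-0.1,-0.1,-0.1,-0.1,-0.1]'

```text
clock: 5.5
eef_pos: [453.8, -150.5, 101.3]
tool_rot: [-3.141, 0.003, -0.143]
force: [0.4, -0.1, 0.4]
width: 38.4
```

>>> step_arm --pt "0 0 0" --pt "0 0 0" --pt "0 0 0" --pt "0 0 0" --pt "0 0 0" --yaw '[0,0,0,0,0]' --gripper '[-1,-1,-1,-1,-1]'

```text
clock: 5.92
eef_pos: [451.9, -150.3, 102.8]
tool_rot: [-3.141, 0.004, -0.144]
force: [-6.1, 0.2, 5.5]
width: 10.3
```

Gripped (width 10 mm). I'll lift along the lid's arc.

>>> step_arm --pt "1 0 -18" --pt "3.5 0 -37" --pt "7 0 -54" --pt "12 0 -72" --pt "19 0 -89" --pt "27 0 -106" --pt "35 0 -122" --pt "46 0 -137" --yaw '[0,0,0,0,0,0,0,0]' --gripper '[-1,-1,-1,-1,-1,-1,-1,-1]'

```text
clock: 6.58
eef_pos: [494.1, -156.8, 239.4]
tool_rot: [-3.141, 0.012, -0.144]
force: [-11.9, 0.3, 0.7]
width: 10.1
```

```bash
python3 -c "
from h import *
s=ctrl.read_state();print(s['eef_pos'],s['force'],s['torque'],s['width'])
im=cams.get_image('side');save(im,'side4');print(ctrl.read_state()['force'])
"
```

```text
[ 494.10388842 -156.79532102  239.42013979] [-11.87656777   0.27643378   0.71706893] [ 0.08631325  2.7139904  -0.12957447] 10.100315451763391
[-15.44726781   1.48672106  10.83846463]
```

View pics/side4.png

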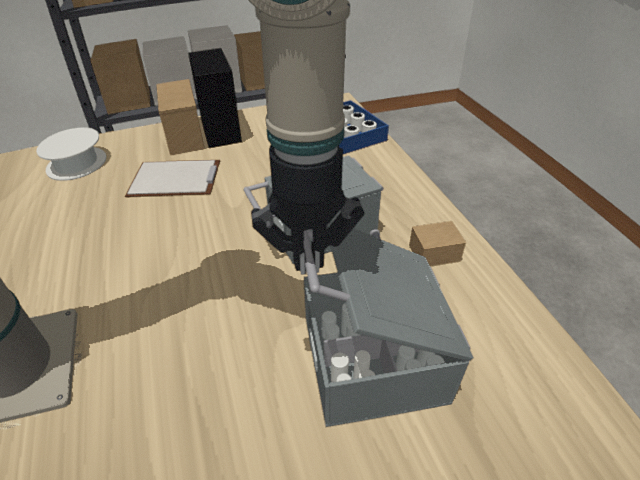

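Lid is rising to about 0.6 rad. Continuing with a small −x correction for the side force.

>>> step_arm --pt "5 0 -10" --pt "13 0 -19" --pt "21 0 -28" --pt "30 0 -37" --pt "39 0 -45" --pt "49 0 -52.5" --pt "59 0 -60" --pt "69 0 -66.5" --yaw '[0,0,0,0,0,0,0,0]' --gripper '[-1,-1,-1,-1,-1,-1,-1,-1]'

```text
clock: 7.3
eef_pos: [561.5, -167.1, 308.1]
tool_rot: [-3.14, 0.013, -0.145]
force: [-18.2, 4.3, 20.2]
width: 9.5
```

>>> step_arm --pt "6 0 -4" --pt "11 0 -6" --pt "16 0 -9" --pt "18 0 -11" --pt "18 0 -11" --pt "18 0 -11" --yaw '[0,0,0,0,0,0]' --gripper '[-1,-1,-1,-1,-1,-1]'

```text
clock: 7.8
eef_pos: [583.7, -170.5, 320.4]
tool_rot: [3.141, 0.002, -0.144]
force: [-10.6, 1.6, 17.0]
width: 10.0
```

```bash
python3 -c "
from h import *
s=ctrl.read_state();print(s['eef_pos'],s['force'],s['torque'],s['width'])
for c in ['side','scene','wrist']:
  im=cams.get_image(c);save(im,c+'5')
  for r in cams.regions_of(c,'thumb_bar')[:2]:
    P=cloud(im,r['pixels']);print(c,r['conf'],r['pixel'],len(P) and np.round([np.median(P,0),P.min(0),P.max(0)]))
"
```

```text
[ 583.71012603 -170.47061184  320.44486513] [-10.55122422   1.61752235  16.95539803] [ 0.42027754  2.42193787 -0.08792658] 10.015539512529076
side 0.94 [347.1, 236.6] [[592. -58. 162.]
 [526. -67.  -1.]
 [772. 158. 208.]]
scene 0.73 [275.3, 249.6] [[599. -32. 162.]
 [481. -83.  -4.]
 [677.  70. 242.]]
wrist 0.68 [310.6, 62.9] [[594. -51. 162.]
 [492. -71.  -2.]
 [745.  33. 220.]]
```

View pics/side5.png

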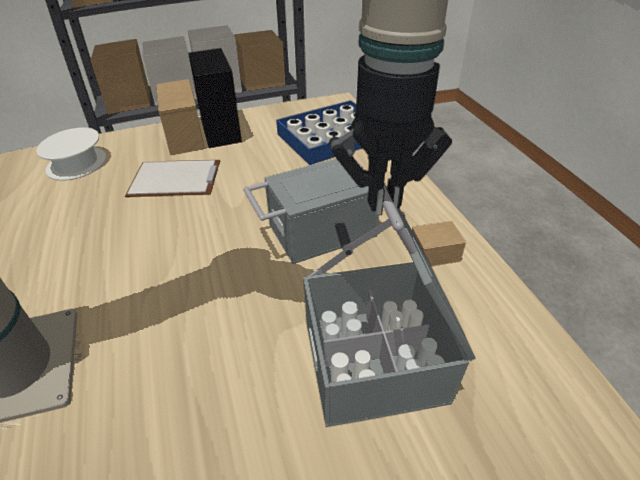

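View pics/scene5.png

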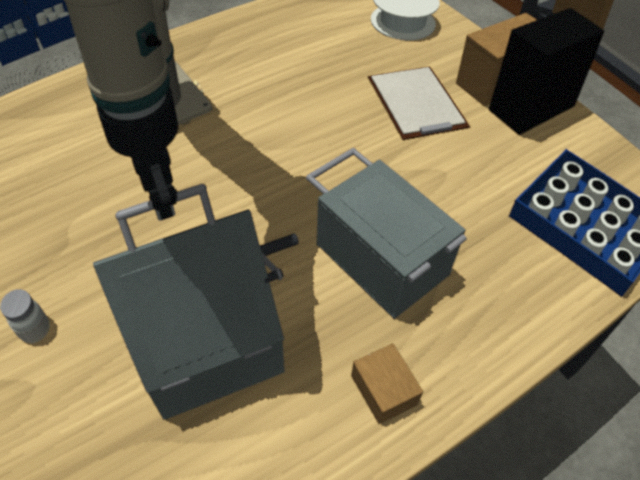

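The stay looks straight (side view from (310,275) to (395,222), bar at (345,238)), and the thumb bar's top is near 162, as expected when locked. I'll nudge slightly up, then release and rise.

>>> step_arm --pt "1 0 -3" --pt "2 0 -4" --pt "2 0 -4" --pt "2 0 -4" --yaw '[0,0,0,0]' --gripper '[-1,-1,-1,-1]'

```text
clock: 8.43
eef_pos: [584.2, -170.6, 320.9]
tool_rot: [3.141, 0.007, -0.145]
force: [-8.7, -0.0, 3.2]
width: 9.9
```

>>> step_arm --pt "0 0 0" --pt "0 0 0" --pt "0 0 0" --pt "0 0 0" --pt "0 0 0" --yaw '[0,0,0,0,0]' --gripper '[-0.1,-0.1,-0.1,-0.1,-0.1]'

```text
clock: 8.85
eef_pos: [588.8, -169.7, 320.8]
tool_rot: [-3.142, -0.001, -0.143]
force: [-1.0, 0.1, 0.1]
width: 38.6
```

>>> step_arm --pt "0 0 -15" --pt "0 0 -30" --pt "0 0 -60" --pt "0 0 -70" --pt "0 0 -70" --pt "0 0 -70" --yaw '[0,0,0,0,0,0]' --gripper '[-0.1,-0.1,-0.1,-0.1,-0.1,-0.1]'

```text
clock: 9.35
eef_pos: [588.5, -169.8, 390.4]
tool_rot: [-3.141, -0.001, -0.143]
force: [-0.9, -0.6, 0.3]
width: 38.5
```

```bash
python3 -c "
from h import *
s=ctrl.read_state();print(s['clock'],s['eef_pos'],s['force'],s['torque'],s['width'])
for c in ['side','scene','wrist']:
  im=cams.get_image(c);save(im,c+'6')
  if c!='wrist':
    P=cloud(im,np.ones((480,640),bool))
    ex=np.array([.9888,-.1494]);ey=np.array([.1494,.9888])
    a=P[:,:2]@ex;b=P[:,:2]@ey
    m=(b>45)&(b<80)&(a>540)&(a<700)&(P[:,2]>120)&(P[:,2]<180)
    print(c,m.sum(), m.sum() and np.percentile(np.c_[a,b,P[:,2]][m],[2,10,50,90,98],axis=0).round(1))
    m=(b>-180)&(b<10)&(P[:,2]>150)&(a>560)&(a<800)
    m&=~((abs(b+82)<60)&(P[:,2]>360))
    q=np.c_[a,b,P[:,2]][m]; print('lid top z',np.percentile(q[:,2],[50,98,99.5]))
"
```

```text
9.35 [ 588.45145375 -169.82654751  390.36463043] [-0.88777905 -0.64256037  0.26601451] [-0.00516053 -0.03107741  0.02335624] 38.45572277696802
side 152 [[581.7  45.6 156.1]
 [582.5  48.2 159.1]
 [588.3  62.2 162.9]
 [595.8  76.1 164.8]
 [598.   78.9 165.4]]
lid top z [300.51215797 345.36881051 345.72160169]
scene 283 [[583.6  45.4 151.4]
 [586.8  48.1 154.7]
 [594.8  62.4 161.3]
 [598.4  76.6 164.1]
 [599.4  79.4 165.4]]
lid top z [239.85748878 343.09818619 344.72908994]
```

View pics/side6.png

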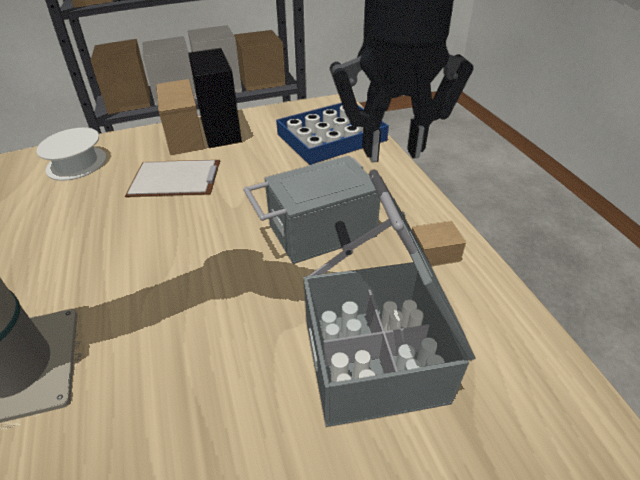

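View pics/wrist6.png

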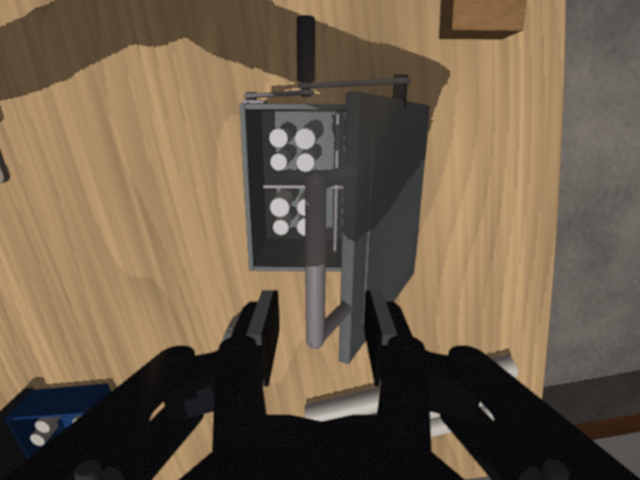

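The lid holds by itself: its top is at z≈345, as expected at 1.08 rad, and the stay is straight. The press bar's axis is near a=590 along the chest, b=45–80+. Computing the press approach.

```bash
python3 -c "
from h import *
im=cams.get_image('scene')
P=cloud(im,np.ones((480,640),bool))
ex=np.array([.9888,-.1494]);ey=np.array([.1494,.9888])
a=P[:,:2]@ex;b=P[:,:2]@ey
m=(b>22)&(b<115)&(a>570)&(a<612)&(P[:,2]>145)&(P[:,2]<180)
for lo in range(20,115,8):
  k=m&(b>=lo)&(b<lo+8); print(lo,k.sum(), k.sum() and np.median(np.c_[a,P[:,2]][k],0), k.sum() and P[k,2].max())
print(toolshift([594.6,-17,390])[0])
"
```

```text
20 0 0 0
28 4 [610.01553909 176.67622728] 177.40633796368672
36 60 [594.41732264 161.78562951] 165.6175473386295
44 65 [594.0473418  161.22032717] 164.99642851977706
52 67 [594.47472897 161.16592791] 165.42713090814743
60 62 [594.51409232 161.02679815] 164.9302559772808
68 65 [595.13892715 161.73403756] 165.86575739272462
76 64 [594.43232951 161.36026646] 165.55539467183257
84 67 [594.67583086 161.23784395] 165.4526817412958
92 7 [594.3933668  160.80890939] 164.19047895150356
100 0 0 0
108 0 0 0
[ -15.  -151.9   -0.9]
```

>>> step_arm --pt "-15 -40 0" --pt "-15 -80 0" --pt "-15 -120 0" --pt "-15 -150 0" --pt "-15 -150 0" --pt "-15 -150 0" --yaw '[0,0,0,0,0,0]' --gripper '[-1,-1,-1,-1,-1,-1]'

```text
clock: 10.05
eef_pos: [594.8, -16.6, 389.3]
tool_rot: [-3.141, 0.002, -0.138]
force: [-0.7, -1.2, 0.1]
width: -0.1
```

>>> step_arm --pt "0 0 40" --pt "0 0 80" --pt "0 0 120" --pt "0 0 160" --pt "0 0 190" --pt "0 0 200" --pt "0 0 200" --pt "0 0 200" --yaw '[0,0,0,0,0,0,0,0]' --gripper '[-1,-1,-1,-1,-1,-1,-1,-1]'

```text
clock: 10.72
eef_pos: [595.5, -20.7, 191.3]
tool_rot: [3.141, -0.001, -0.145]
force: [-0.5, -0.7, 0.5]
width: -0.2
```

```bash
python3 -c "
from h import *
s=ctrl.read_state();e=s['eef_pos'];print(s['clock'],e,s['force'],s['width'])
ex=np.array([.9888,-.1494]);ey=np.array([.1494,.9888]); print('a,b',e[:2]@ex,e[:2]@ey)
for c in ['side','scene','wrist']:
  im=cams.get_image(c);save(im,c+'7')
  P=cloud(im,np.ones((480,640),bool))
  Q=P[(abs(P[:,0]-e[0])<16)&(abs(P[:,1]-e[1])<14)&(P[:,2]>169)&(P[:,2]<260)]
  if len(Q): print(c,len(Q),np.percentile(Q[:,2],[0,1,3]),np.median(Q[Q[:,2]<np.percentile(Q[:,2],10)],0))
"
```

```text
10.7167 [595.4685961  -20.71581266 191.28484415] [-0.54593054 -0.71538366  0.49835585] -0.15035076774364958
a,b 591.8942902351516 68.47921270206321
side 589 [192.72379117 195.05763454 197.64233776] [594.04878132 -29.38698132 199.41731687]
scene 252 [192.39931677 193.61435416 196.3596213 ] [601.8433714  -31.26246659 197.73853415]
wrist 7079 [195.1688462  197.52270521 200.24859958] [598.37400115 -10.7543951  202.3978614 ]
```

View pics/side7.png

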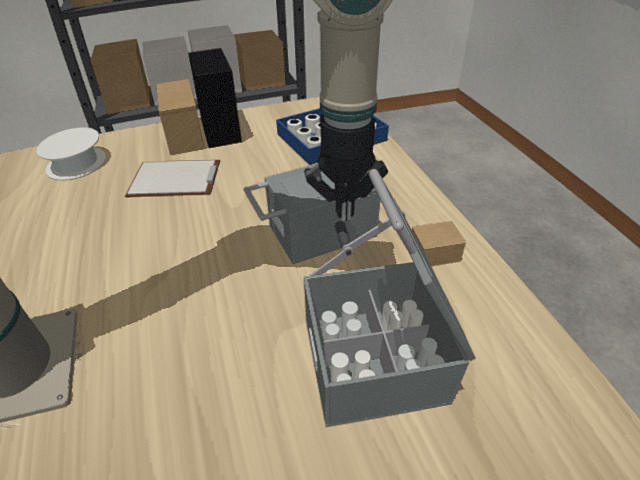

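View pics/wrist7.png

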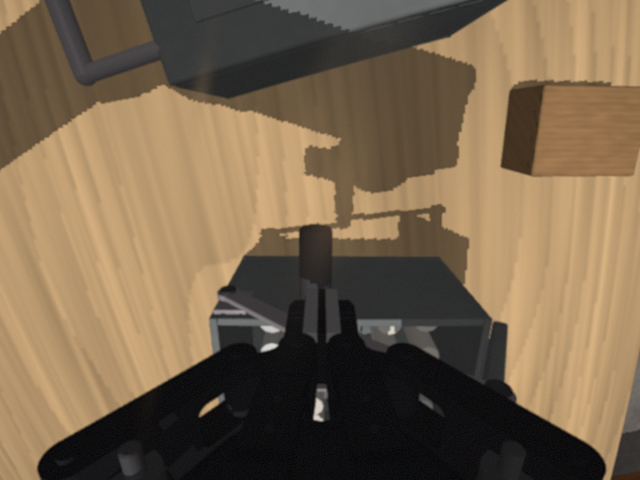

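View pics/scene7.png

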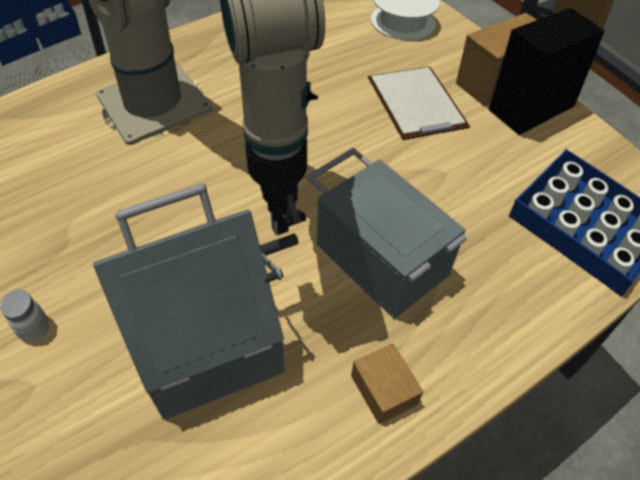

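Shut fingertips are over the bar (wrist view: bar end at (316,240), fingertips at (322,290)), about 30 mm above it. Pressing down along its arc.

>>> step_arm --pt "0 0 15" --pt "0 0 26" --pt "2 0 34" --pt "6 0 41" --pt "10 0 49" --pt "12 0 56" --pt "14 0 62" --pt "15 0 68" --yaw '[0,0,0,0,0,0,0,0]' --gripper '[-1,-1,-1,-1,-1,-1,-1,-1]'

```text
clock: 11.53
eef_pos: [614.3, -22.1, 124.5]
tool_rot: [-3.141, -0.009, -0.143]
force: [4.2, -1.3, 6.1]
width: 0.2
```

>>> step_arm --pt "1 0 6" --pt "1 0 12" --pt "1 0 17" --pt "1 0 20" --yaw '[0,0,0,0]' --gripper '[-1,-1,-1,-1]'

```text
clock: 11.87
eef_pos: [612.6, -21.8, 103.2]
tool_rot: [-3.141, -0.004, -0.143]
force: [1.9, -0.1, 1.4]
width: -0.1
```

```bash
python3 -c "
from h import *
s=ctrl.read_state();e=s['eef_pos'];print(s['clock'],e,s['force'],s['width'])
for c in ['side','scene']:
  im=cams.get_image(c);save(im,c+'8')
"
```

```text
11.8667 [612.550705   -21.79508435 103.22480403] [ 1.86205427 -0.11775251  1.44969208] -0.12042658520074695
```

View pics/side8.png

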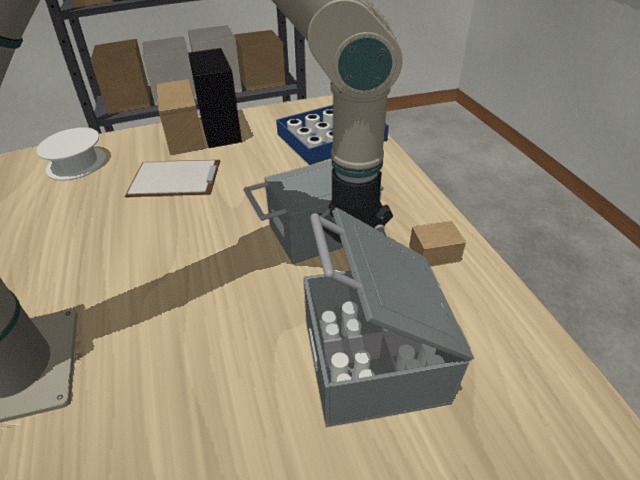

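View pics/scene8.png

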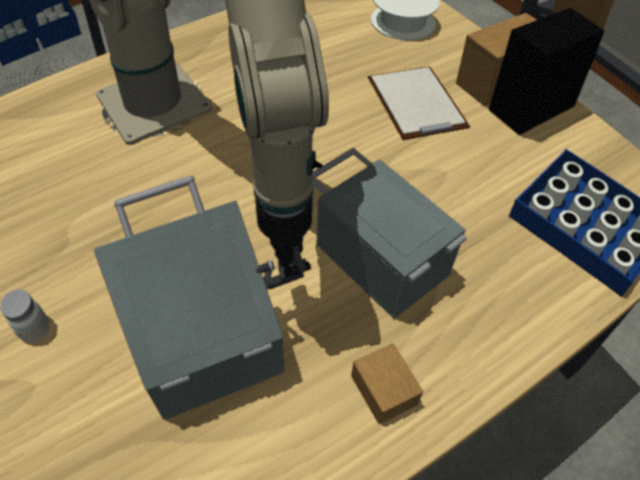

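The stay broke and the lid is sinking (about 0.6 rad). I'll raise the tool clear and let it settle.

>>> step_arm --pt "0 0 0" --pt "0 0 -10" --pt "0 0 -35" --pt "0 0 -70" --pt "0 0 -110" --pt "0 0 -150" --pt "0 0 -150" --pt "0 0 -150" --yaw '[0,0,0,0,0,0,0,0]' --gripper '[-1,-1,-1,-1,-1,-1,-1,-1]'

```text
clock: 12.63
eef_pos: [611.9, -21.8, 255.9]
tool_rot: [-3.141, -0.005, -0.143]
force: [0.5, 0.2, -1.0]
width: 0.5
```

>>> step_arm --pt "0 0 0" --pt "0 0 0" --pt "0 0 0" --pt "0 0 0" --pt "0 0 0" --pt "0 0 0" --pt "0 0 0" --pt "0 0 0" --yaw '[0,0,0,0,0,0,0,0]' --gripper '[-1,-1,-1,-1,-1,-1,-1,-1]'

```text
clock: 13.3
eef_pos: [610.7, -21.6, 252.3]
tool_rot: [3.142, 0.0, -0.143]
force: [-0.9, -0.6, 0.7]
width: -0.3
```

>>> step_arm --pt "0 0 0" --pt "0 0 0" --pt "0 0 0" --pt "0 0 0" --pt "0 0 0" --pt "0 0 0" --pt "0 0 0" --pt "0 0 0" --yaw '[0,0,0,0,0,0,0,0]' --gripper '[-1,-1,-1,-1,-1,-1,-1,-1]'

```text
clock: 13.97
eef_pos: [610.7, -21.5, 252.5]
tool_rot: [-3.142, 0.0, -0.143]
force: [-0.9, 0.5, -0.4]
width: 0.0
```

>>> step_arm --pt "0 0 0" --pt "0 0 0" --pt "0 0 0" --pt "0 0 0" --pt "0 0 0" --pt "0 0 0" --pt "0 0 0" --pt "0 0 0" --yaw '[0,0,0,0,0,0,0,0]' --gripper '[-1,-1,-1,-1,-1,-1,-1,-1]'

```text
clock: 14.63
eef_pos: [610.7, -21.5, 252.5]
tool_rot: [-3.142, 0.0, -0.143]
force: [-0.6, -0.3, -0.5]
width: -0.4
```

```bash
cat > chk.py <<'E'
from h import *
import sys
s=ctrl.read_state();print(s['clock'],s['eef_pos'],s['force'])
ex=np.array([.9888,-.1494]);ey=np.array([.1494,.9888])
for c in ['side','scene']:
  im=cams.get_image(c);save(im,c+sys.argv[1])
  P=cloud(im,np.ones((480,640),bool)); a=P[:,:2]@ex;b=P[:,:2]@ey
  m=(a>460)&(a<485)&(b>-130)&(b<-35)&(P[:,2]>50)&(P[:,2]<200); print(c,'bar z',m.sum(),m.sum() and np.median(P[m,2]))
  m=(a>525)&(a<560)&(b>-170)&(b<5)&(P[:,2]>50)&(P[:,2]<300); print('lid front z',np.median(P[m,2]))
  m=(a>560)&(a<650)&(b>45)&(b<85)&(P[:,2]>15)&(P[:,2]<130); print('thumb',m.sum(),m.sum() and np.percentile(np.c_[a,P[:,2]][m],[5,50,95],axis=0).round(0))
  L=P[(P[:,2]>100)&(P[:,2]<140)&(P[:,1]>70)&(P[:,1]<270)&(P[:,0]>380)&(P[:,0]<760)]
  print('plain z',np.median(L[:,2]),cv2.minAreaRect(L[:,:2].astype(np.float32)))
E
python3 chk.py 9
```

```text
14.6333 [610.70760207 -21.54804688 252.47642367] [-0.57570309 -0.2945201  -0.47249383]
side bar z 471 130.48337568176015
lid front z 131.32720610674556
thumb 0 0
plain z 131.2312943083574 ((601.50390625, 169.070068359375), (261.0504455566406, 146.6035614013672), 6.98710823059082)
scene bar z 475 129.2098533737826
lid front z 130.83308457820777
thumb 257 [[572.  32.]
 [582.  40.]
 [586.  43.]]
plain z 130.54431901087997 ((599.9132690429688, 166.16119384765625), (263.1432800292969, 144.8181610107422), 6.352907657623291)
```

View pics/side9.png

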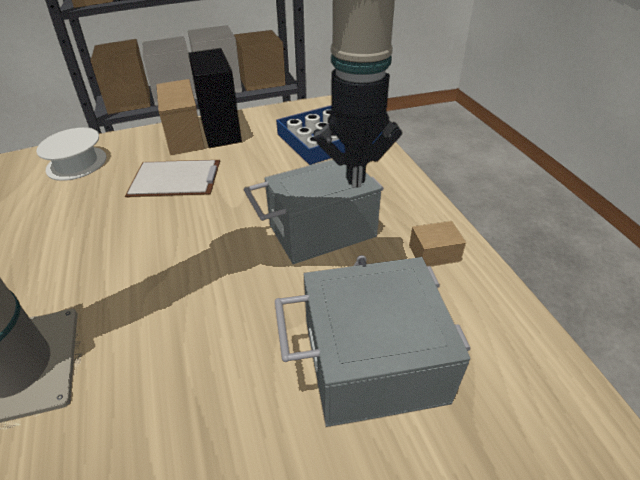

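The lid is shut (bar top at z 130), the thumb bar's top is at about 43, which puts its axis near 33 (folded), and the plain chest hasn't moved. I'll wait briefly, recheck and hand in.

>>> step_arm --pt "0 0 -20" --pt "0 0 -20" --pt "0 0 -20" --pt "0 0 -20" --pt "0 0 -20" --pt "0 0 -20" --pt "0 0 -20" --pt "0 0 -20" --yaw '[0,0,0,0,0,0,0,0]' --gripper '[-1,-1,-1,-1,-1,-1,-1,-1]'

```text
clock: 15.4
eef_pos: [610.5, -21.5, 272.1]
tool_rot: [3.142, 0.001, -0.143]
force: [0.1, -0.7, -0.0]
width: 0.3
```

```bash
python3 chk.py 10 && python3 -c "
from h import *
print(ctrl.finish_job())"
```

```text
15.4 [610.52323764 -21.53683192 272.07941468] [ 0.08299109 -0.73024319 -0.00223399]
side bar z 464 130.3594957458811
lid front z 131.36268025649704
thumb 0 0
plain z 131.2987543872196 ((601.158447265625, 167.63528442382812), (259.7179870605469, 144.21336364746094), 6.875019550323486)
scene bar z 478 129.3399532565357
lid front z 130.7422043763438
thumb 257 [[573.  32.]
 [582.  40.]
 [587.  43.]]
plain z 130.53711191384355 ((600.83447265625, 166.70999145507812), (261.3000183105469, 143.5719451904297), 6.587618350982666)
the job is handed in; nothing more can be done
None
```

I raised the stay chest's lid by its pull until the stay locked. After I let go, the stay held the lid up alone. I then pressed the bar at the knee about 50 mm down; the stay broke, and the lid sank by itself and shut. I handed the job in at about 15.5 s. The handover gives no verdict, and I did not measure how fast the lid came down.

**Last checks:**
- **Lid:** the top of the pull is at 129–130 mm, the same as at the start within about 1 mm.
- **Stay:** the top of the press bar is near 43 mm, so its axis is near 33 mm, which matches the folded position. Only the scene camera could see it.
- **Other chest:** it is where it was, within 1–2 mm.
- **Robot:** the wrist force is near zero and the gripper is well clear of everything.

**What disagreed:** my first grasp closed on nothing just above the bar. The reported tool height was about 30 mm lower than the cameras showed for the fingertips. I trusted the cameras from then on, and the second grasp held.

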